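# Wedge an aluminium blank tight in a drill fixture

### The arm

A 7-joint arm with a two-finger parallel gripper is mounted at the origin on a cart in front of the work surface, level with it; the furniture and walls round the work are solid. World frame = base frame: x ahead of the robot, y to its left, z up, the work surface at z = 0. Lengths are in m, angles in rad, forces in N, time in s.
With the tool pointing down it reaches from about 0.4 to 0.85 m from the base axis. Payload 6.9 kg.
Tool frame: the origin (TCP) lies between the finger pads; the fingertips stand 8 mm ahead of it and the grasp point (between the pads) lies 11 mm behind it; z points along the fingers, y is the line along which they close (so a half turn about z gives the same grasp; the last joint's range is limited). The gripper opens to 85 mm and grips with 20 to 120 N. Pads are 22 mm wide; open, the fingers measure 114 mm over their backs; the gripper's body (76 mm by 85 mm) begins 54 mm behind the grasp point. The pads swing forward as they close: fully open they stand 13 mm farther back than shut.
Start: joints at [1.333, 0.507, -0.238, 1.5, 0.126, 1.149, -0.155], TCP at [0.211, -0.588, 0.239] pointing down, gripper open.
Joint ranges: [-3.08, 3.08], [-0.24, 2.05], [-1.43, 1.35], [0, 2.5], [-1.52, 4.66], [0.17, 1.96], [-2.89, 2.89]. Speed limits (rad/s): [2.39, 2.39, 3.14, 3.14, 3.14, 3.14, 3.14].

### API

Orientations are given as a rotation vector (axis times angle).
In Python, from station import bot gives the robot as it stands.
- The arm moves only by the tool inch_along, called by a JSON object that holds its "name" and its "arguments". Schema: {"type":"object","properties":{"plan":{"type":"array","items":{"type":"object","properties":{"dx":{"type":"number"},"dy":{"type":"number"},"dz":{"type":"number"},"wx":{"type":"number"},"wy":{"type":"number"},"wz":{"type":"number"}},"additionalProperties":false},"minItems":1,"maxItems":20},"aperture":{"type":"number"},"only":{"type":"string"},"quiet":{"type":"boolean"},"lines":{"type":"string"}},"required":["plan"],"additionalProperties":false}. plan is a list of rows, 1 to 20 of them, each an object with the fields dx, dy, dz (the shift in m), wx, wy, wz (a rotation vector in rad); a field left out counts as zero; each row is the pose to reach, as a shift and turn from the pose commanded when the call began, along the tool's axes at that moment; what a row does not reach only later rows make up. A row lasts 1/10 s, in which the tool goes at most 0.05 m and 0.15 rad, less where a joint would pass 70% of its speed; a pose out of reach is approached as far as the arm can. aperture is the finger opening in m, set as the call begins (left out keeps the last). The fingers move at their own pace and stop on an object; the grip force is fixed at half the most. Time passes only in rows, so rows that do not move let the fingers close. The tool returns the time, the measured TCP pose, the force, the opening and the grip force at its end. only (a regular expression) keeps the lines of the reply that match it, lines (a string "A,B") keeps lines A to B, and quiet returns only ok. Input that does not fit is refused with a message, and nothing moves.
- bot.sense(): the state, without advancing time (a new reading comes with each control period).
- bot.read_camera(name): name is "scene" or "top" or "wrist"; returns a dict with "color" (400x640x3 uint8, red, green, blue), "mtx" (3x3 intrinsics, pixels), "k1" (the pictures are not rectified: a ray, as slopes to the right and down, at radius r is drawn at 1 + k1 r^2 times it, then the intrinsics apply), "R" (3x3) and "t" (3): a world point X has camera coordinates R X + t. Camera axes: x right, y down, z forward; pixel columns grow to the right and rows downward; lengths in m; the calibration is good to about 2 mm. A picture is of the moment at which its call begins. There is no depth.
- bot.close_job(): hands the job in; it is judged then, once.
The state is a dict: "time_s": time; "qpos": joint angles; "qd": joint speeds; "tau": joint torques, N m; "tcp_pos": TCP position; "ee_rot": TCP orientation; "contact_force": force on the tool from outside, world axes, zero at the start; "wrist_torque": the same for the moment, N m; "grip_width": finger opening in m; "grasp_force": force on a finger pad.
Only numpy, scipy, OpenCV 4.12 (cv2) and the standard library are available. Lean on these libraries where they do the work, as an engineer would, in place of code of your own. Each camera call takes 0.05 s, during which the arm holds its last target. There are 200 camera calls.

### The job

Clamp the aluminium blank that lies loose in the drill fixture: take the bright steel wedge out of the beech block, set it thin end down into the slot behind the sliding jaw, its sloping face against the sloping backstop, and let go of it while it is still loose. Then take the round aluminium drift and tap or press the wedge down with the drift's foot, not with the fingers, until the blank is held tight, that is until a firm push of about 20 N no longer sinks the wedge, and never push with more than 50 N, which would mark the blank. Leave the wedge locked in the slot, stand the drift upright on the bench again clear of the fixture, and leave the other things alone.

Things in the scene. Friction and masses are not known exactly. Their poses are not given: they have to be found in the camera images.
- fixture: Drill fixture, fixed: steel plate 190x100x15 mm with blue castings. Origin mid underside of the plate, z up, x = clamping direction. Along +x: stop pad on two screws with brass lock nuts (set differently each time by up to 4 mm), the blank, the sliding jaw, the wedge slot, the backstop. Two blue cheeks (58 mm high, 26 mm apart) close the slot sideways. A window in the plate lets the wedge pass.
- slot (a point): Centre of the mouth of the wedge slot, at (15.4, 0, 66) mm in the fixture's frame, axes as the fixture's. With the jaw back the mouth is about 10 mm along x and 26 mm along y, and narrows downwards by 1 mm in 6.
- backstop (a point): Middle of the backstop's top front edge, 66 mm above the bench. The backstop's face slopes: down from this edge it comes towards the jaw (towards -x) by 1 mm in 6.
- jaw: Steel jaw, 50 mm wide, with a springy orange urethane face (about 25 N per mm); slides along the fixture's -x towards the blank, up to 10 mm, against about 1.5 N of drag. Its origin is the fixture's origin shifted by the slide (0 to 1 mm at the start). Height above the bench: 36 mm at the blank, 60 mm at the slot.
- jaw_back (a point): Middle of the top edge of the jaw's upright rear face, 60 mm above the bench, at x = 10 mm in the jaw's frame; the edge is chamfered. The wedge's upright face slides down this face.
- blank: Aluminium block 28x68x16 mm lying flat on the plate (15 mm above the bench) between stop pad and jaw, with 1 to 5 mm of play in all. Origin mid underside; 28 mm along its x, 68 mm along its y.
- wedge: Bright steel wedge, 0.2 kg, upright in the beech block, thin end down. 22 mm wide along its y (parallel sides: grip here), 90 mm long along z. Origin mid thin end: upright face at x = -3.5 mm; sloping face at x = +3.5 mm at the thin end, +18.5 mm at the head. In the slot its x must point as the fixture's x. Let go there, its thin end rests about 25 to 45 mm above the bench.
- wedge_head (a point): Centre of the wedge's flat head (about 20x22 mm), where the drift bears. Driven, the wedge sinks under a few newtons while it only shifts jaw and blank; once the blank meets the stop pad the resistance climbs by about 5 N per mm. It comes tight somewhere between 4 and 36 mm below where it stood by hand, locks by friction and stays.
- block: Beech storage block 110x60x45 mm, fixed to the bench. Origin mid underside. The wedge stands 35 mm deep in a tapered pocket, axes parallel to the block's, its origin 10 mm above the block's origin. A second, empty pocket is beside it.
- drift: Turned aluminium drift: round bar 31 mm across, a little narrower near the top, 113 mm tall, 0.22 kg, standing on the bench. Origin at the centre of its foot, z up. Grip it round the body from above; its flat foot is the striking face.
- pliers: Red-handled pliers, 165 mm, lying on the bench: bystander.
- scriber: Steel scriber, 128 mm, lying on the bench: bystander.
- marker: Felt marker, 142 mm, lying on the bench: bystander.
- layout_bottle: White bottle of marking-out fluid, 51 mm across, 73 mm tall: bystander.
- bearing: Ball bearing 42 mm across, 15 mm high, lying on the bench: bystander.
- feeler_gauge: Closed feeler gauge, 97 mm long, lying on the bench: bystander.

How it is judged:
By the outcome, as a careful person would: the job done as asked, in the order asked, and still so for the second after the job is handed in, with the robot touching nothing.
It also fails if it takes over 64 s, if anything falls off the work surface, if the arm or the gripper's body presses on something with over 40 N, if the wrist force passes 120 N, or if a joint passes its speed limit or range.

## Working session

There is one attempt and no reset: what is moved stays moved. The work goes in short steps, Python scripts to look and compute and a tool call to move; the robot and the scene stay as the last step left them, time stands still between calls to the robot, and variables do not carry over. Pictures are saved under pics/ and viewed, at most 10 in all, crops included, and the job is handed in when it is done.

```bash
ls; mkdir -p pics; python3 - <<'E'
from station import bot
import cv2
print(bot.sense())
for n in("scene","top"):
    c=bot.read_camera(n); cv2.imwrite(f"pics/{n}0.png",c["color"][:,:,::-1])
    print(n,c["mtx"].tolist(),c["k1"],c["R"].round(3).tolist(),c["t"])
E
```

```text
pics
station.py
{'time_s': 0.0, 'qpos': array([ 1.33250704,  0.50833569, -0.23752032,  1.501152  ,  0.12569792,
        1.14888759, -0.15479825]), 'qd': array([ 4.86793830e-04, -5.25637391e-04,  4.24902284e-04,  7.13012200e-04,
       -8.48821206e-08, -4.00876547e-04, -1.24467691e-03]), 'tau': array([-7.74263190e-04, -6.20607162e+01, -2.18663961e+00, -2.49658692e+01,
        1.27897976e-02,  1.20026575e-02,  1.38210663e-05]), 'tcp_pos': array([ 0.21041937, -0.58798882,  0.23842422]), 'ee_rot': array([-3.09355381e+00, -5.37091742e-01,  5.34571077e-04]), 'contact_force': array([-1.03793467, -0.14580198,  0.97343555]), 'wrist_torque': array([ 0.02973931, -0.05662385,  0.02144605]), 'grasp_force': 0.0, 'grip_width': 0.08554374745809029}
scene [[382.4357190726209, 0.0, 315.5662817761179], [0.0, 382.4357190726209, 187.56927534784853], [0.0, 0.0, 1.0]] 0.025587565044915255 [[-0.558, -0.83, 0.021], [-0.451, 0.283, -0.846], [0.696, -0.482, -0.532]] [0.41630097 0.29075355 0.76717074]
top [[511.74086141961254, 0.0, 317.3690287368368], [0.0, 511.74086141961254, 197.06505049775888], [0.0, 0.0, 1.0]] 0.04930401843741139 [[0.018, -1.0, 0.005], [-0.994, -0.019, -0.106], [0.106, -0.003, -0.994]] [0.11113963 0.54452392 1.39079724]
```
View pics/scene0.png

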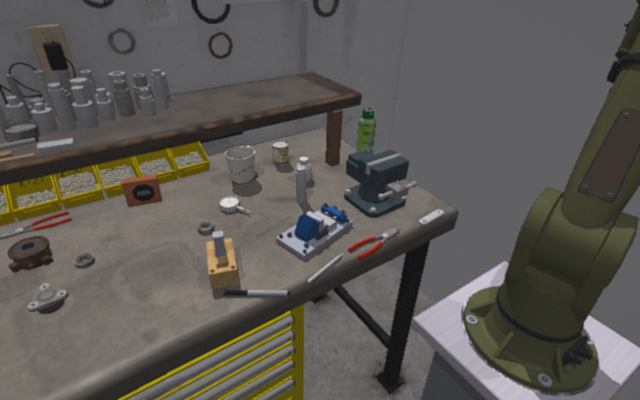

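View pics/top0.png

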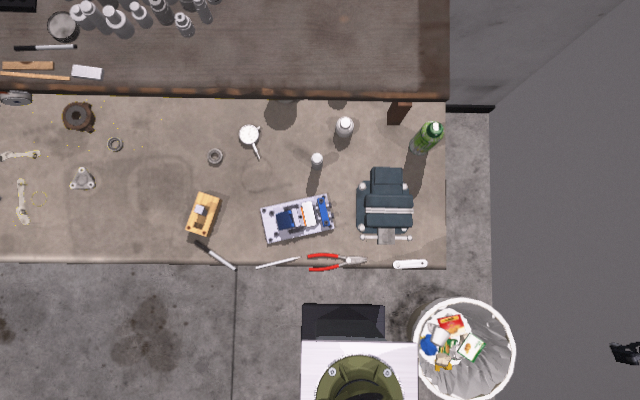

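The scene view shows the beech block with the wedge at (220,255), the fixture at (315,230), the drift at (301,182) and the bottle behind it. In the top view the wedge head is at (198,210), the fixture centre at (297,218) and the drift top at (317,158). Next I'll crop both for precise pixels.

```bash
cat > h.py <<'E'
import numpy as np, cv2
from scipy.spatial.transform import Rotation as Ro
from station import bot
def ray(c,uv):
    K=c["mtx"]; d=np.array([(uv[0]-K[0,2])/K[0,0],(uv[1]-K[1,2])/K[1,1]]); s=d.copy()
    for _ in range(20): s=d/(1+c["k1"]*(s@s))
    R=np.array(c["R"]); o=-R.T@c["t"]; v=R.T@np.r_[s,1]; return o,v/np.linalg.norm(v)
def onplane(c,uv,z):
    o,v=ray(c,uv); return o+v*(z-o[2])/v[2]
def proj(c,X):
    p=np.array(c["R"])@np.asarray(X,float).reshape(-1,3).T+np.array(c["t"])[:,None]; s=p[:2]/p[2]; s=s*(1+c["k1"]*(s**2).sum(0))
    return (np.array(c["mtx"])@np.vstack([s,np.ones(s.shape[1])]))[:2].T
def tri(obs):
    A=np.zeros((3,3));b=np.zeros(3)
    for c,uv in obs:
        o,v=ray(c,uv);P=np.eye(3)-np.outer(v,v);A+=P;b+=P@o
    X=np.linalg.solve(A,b); return X,[np.linalg.norm(proj(c,X)[0]-uv) for c,uv in obs]
def crop(c,x0,y0,w,h,k): return cv2.resize(c["color"][y0:y0+h,x0:x0+w,::-1],None,fx=k,fy=k,interpolation=cv2.INTER_CUBIC)
def tool(): 
    s=bot.sense(); return np.array(s["tcp_pos"]),Ro.from_rotvec(s["ee_rot"])
E
python3 - <<'E'
from h import *
t=bot.read_camera("top");s=bot.read_camera("scene")
cv2.imwrite("pics/c1.png",np.vstack([crop(t,180,120,200,150,4)[:600]]))
print(np.round([onplane(t,(198,210),.1),onplane(t,(297,218),.02),onplane(t,(317,158),.113)],3), np.round(Ro.from_rotvec(bot.sense()["ee_rot"]).as_matrix(),3))
for n,a,b in(("wedge",(198,210),(219,235)),("drift",(317,156),(301,165))): print(n,tri([(t,a),(s,b)]))
w=bot.read_camera("wrist");R=np.array(w["R"]);p,r=tool();print("cam in tool",r.inv().apply(-R.T@w["t"]-p),(R@r.as_matrix()).round(3), w["mtx"][0,0])
E
```

```text
[[0.495 0.433 0.1  ]
 [0.484 0.177 0.02 ]
 [0.637 0.124 0.113]] [[ 0.941  0.337 -0.   ]
 [ 0.337 -0.941  0.001]
 [-0.    -0.001 -1.   ]]
wedge (array([0.4941165 , 0.43188249, 0.10008991]), [np.float64(0.547233135620443), np.float64(0.6503681919245206)])
drift (array([0.64056419, 0.12429023, 0.11941306]), [np.float64(0.0975655771067438), np.float64(0.08959806700029022)])
cam in tool [ 0.08403116  0.00079056 -0.13344245] [[-0.     1.     0.001]
 [-0.945  0.    -0.326]
 [-0.326 -0.001  0.945]] 350.8809539755623
```

View pics/c1.png

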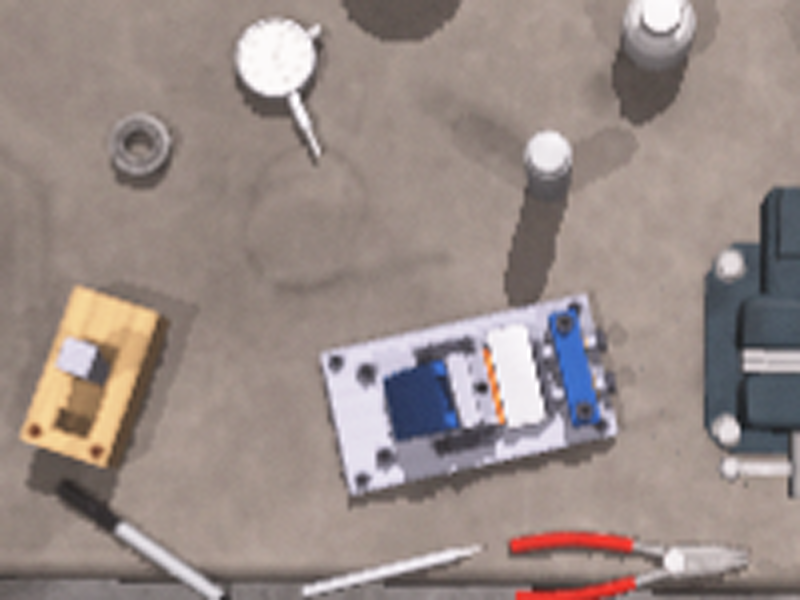

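The crop shows the fixture's +x side (backstop) to the left, heading about 100° in world. The wedge head is at crop (77,357), the empty pocket at (75,420) and the drift at (548,160). I'll bring the wrist camera over the fixture with tool x along fixture x.

{"name": "inch_along", "arguments": {"plan": [{"dx":0.34, "dy":-0.239, "dz":-0.08, "wz":-0.6}, {"dx":0.34, "dy":-0.239, "dz":-0.08, "wz":-0.6}, {"dx":0.34, "dy":-0.239, "dz":-0.08, "wz":-0.6}, {"dx":0.34, "dy":-0.239, "dz":-0.08, "wz":-0.6}, {"dx":0.34, "dy":-0.239, "dz":-0.08, "wz":-0.6}, {"dx":0.34, "dy":-0.239, "dz":-0.08, "wz":-0.6}, {"dx":0.34, "dy":-0.239, "dz":-0.08, "wz":-0.6}, {"dx":0.34, "dy":-0.239, "dz":-0.08, "wz":-0.6}, {"dx":0.517, "dy":-0.673, "dz":-0.04, "wz":-1.43}, {"dx":0.517, "dy":-0.673, "dz":-0.04, "wz":-1.43}, {"dx":0.517, "dy":-0.673, "dz":-0.04, "wz":-1.43}, {"dx":0.517, "dy":-0.673, "dz":-0.04, "wz":-1.43}, {"dx":0.517, "dy":-0.673, "dz":-0.04, "wz":-1.43}, {"dx":0.517, "dy":-0.673, "dz":-0.04, "wz":-1.43}, {"dx":0.517, "dy":-0.673, "dz":-0.04, "wz":-1.43}, {"dx":0.517, "dy":-0.673, "dz":-0.04, "wz":-1.43}, {"dx":0.517, "dy":-0.673, "dz":-0.04, "wz":-1.43}, {"dx":0.517, "dy":-0.673, "dz":-0.04, "wz":-1.43}, {"dx":0.517, "dy":-0.673, "dz":-0.04, "wz":-1.43}, {"dx":0.517, "dy":-0.673, "dz":-0.04, "wz":-1.43}]}}

```text
time_s: 2.25
tcp_pos: [0.4701, 0.2203, 0.279]
ee_rot: [-1.981, -2.437, 0.001]
contact_force: [-0.9, -0.4, -0.4]
grip_width: 0.0852
grasp_force: 0.0
```

```bash
python3 - <<'E'
from h import *
p,r=tool();print(p,r.as_matrix().round(3),bot.sense()["qpos"].round(2))
w=bot.read_camera("wrist");cv2.imwrite("pics/w1.png",w["color"][:,:,::-1]);np.save("w1.npy",w,allow_pickle=True)
E
```

```text
[0.47012801 0.22025342 0.27897243] [[-0.204  0.979 -0.001]
 [ 0.979  0.204 -0.   ]
 [ 0.    -0.001 -1.   ]] [ 0.09  0.39 -0.83  1.7   0.31  1.19 -0.62]
```

View pics/w1.png

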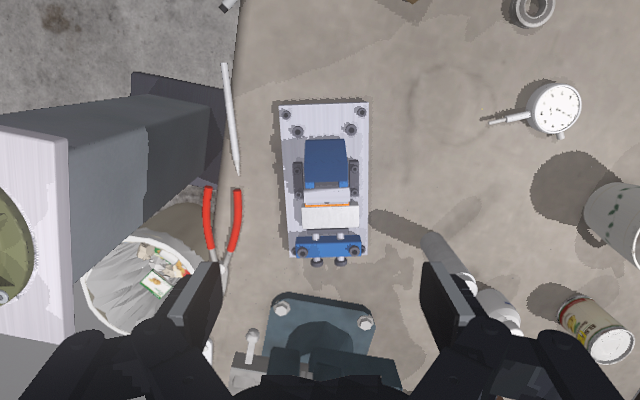

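The wrist view shows the plate's corners at about (279,103), (368,102) and (289,257). The backstop is at (326,160), the blank at (330,215) and the stop pad at (328,247). Next, the block view.

{"name": "inch_along", "arguments": {"plan": [{"dx":0.192, "dy":0.06, "dz":0.03}, {"dx":0.192, "dy":0.06, "dz":0.03}, {"dx":0.192, "dy":0.06, "dz":0.03}, {"dx":0.192, "dy":0.06, "dz":0.03}, {"dx":0.192, "dy":0.06, "dz":0.03}, {"dx":0.192, "dy":0.06, "dz":0.03}, {"dx":0.192, "dy":0.06, "dz":0.03}]}}

```text
time_s: 3.0
tcp_pos: [0.4919, 0.4171, 0.2494]
ee_rot: [1.987, 2.431, -0.001]
contact_force: [0.1, -1.3, 0.8]
grip_width: 0.0852
grasp_force: 0.0
```

```bash
python3 - <<'E'
from h import *
p,r=tool();print(p)
w=bot.read_camera("wrist");np.save("w2.npy",w,allow_pickle=True)
w1=np.load("w1.npy",allow_pickle=True).item()
pt=proj(w,[.49,.43,.05])[0].round().astype(int);print(pt)
x0,y0=np.clip(pt-[100,70],0,[440,250])
cv2.imwrite("pics/w2.png",np.vstack([crop(w,x0,y0,200,150,4)]));print(x0,y0)
cv2.imwrite("pics/w1c.png",crop(w1,250,80,160,200,3)) 
E
```

```text
[0.49191634 0.4171459  0.24940058]
[321 148]
221 78
```

View pics/w2.png

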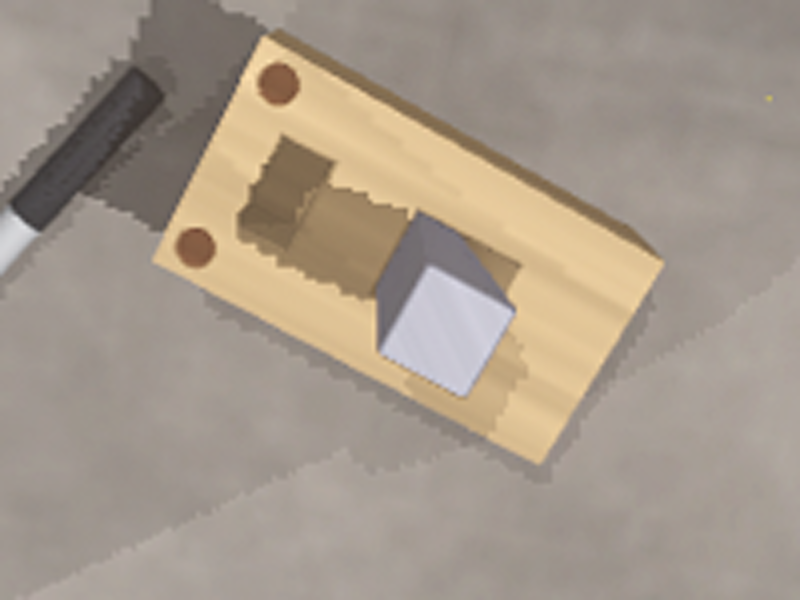

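View pics/w1c.png

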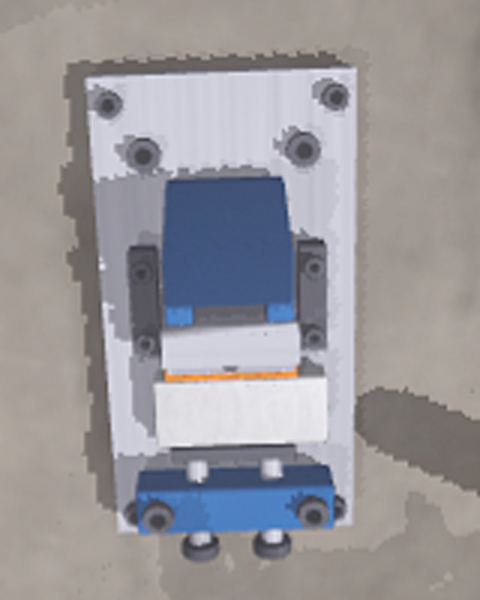

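w2 shows the block top corners at crop (268,35), (663,262), (543,465) and (153,262). The wedge head corners are at (430,265), (515,311), (463,397) and (379,352). The side face widens to the lower right, so wedge +x points along image (85,46). w1c shows the plate corners at (86,77), (357,68), (350,522) and (118,530), with the backstop front edge at y≈304 and the slot dark between x 195 and 268. Now I'll fit the poses.

```bash
cat > fit.py <<'E'
from h import *
from scipy.optimize import least_squares
w1=np.load("w1.npy",allow_pickle=True).item();w2=np.load("w2.npy",allow_pickle=True).item();t=bot.read_camera("top");s=bot.read_camera("scene")
def T(q,P): return np.r_[q[:2],0]+Ro.from_rotvec([0,0,q[2]]).apply(P)
def run(name,obs,q0):
    f=lambda q:np.concatenate([((proj(c,T(q,P))-U)).ravel() for c,P,U in obs])
    r=least_squares(f,q0,loss="soft_l1"); print(name,r.x[:2].round(4),np.degrees(r.x[2]).round(2),r.x[3:].round(4),"res",f(r.x).round(1).tolist()); return r.x
c3=lambda L:np.array(L)/3.+[250,80]
pl=np.array([[95,50,15],[95,-50,15],[-95,-50,15],[-95,50,15]])/1e3
U1=c3([(86,77),(357,68),(350,522),(118,530)])
Ut=np.array([(352,496),(320,352),(588,293),(617,437)])/4.+[180,120]
run("fix w1",[(w1,pl,U1)],[.484,.177,1.75]); run("fix top",[(t,pl,Ut)],[.484,.177,1.75])
F=run("fix both",[(w1,pl,U1),(t,pl,Ut)],[.484,.177,1.75])
fr=lambda X:Ro.from_rotvec([0,0,-F[2]]).apply(X-np.r_[F[:2],0])*1e3
for n,u,z in(("backstop",(230,304),.066),("bsL",(165,304),.066),("bsR",(295,303),.066),("jawback",(230,323),.06),("jawL",(163,325),.06),("jawR",(298,322),.06),("slot L",(195,315),.058),("slot R",(268,315),.058)): print(n,fr(onplane(w1,c3([u])[0],z)).round(1))
c4=lambda L:np.array(L)/4.+[221,78]
bt=np.array([[-55,30,45],[55,30,45],[55,-30,45],[-55,-30,45]])/1e3
B=run("block",[(w2,bt,c4([(268,35),(663,262),(543,465),(153,262)]))],[.49,.43,-.3])
H=c4([(430,265),(515,311),(463,397),(379,352)])
hd=np.array([[-3.5,11],[18.5,11],[18.5,-11],[-3.5,-11]])/1e3
g=lambda q:(proj(w2,T(q,np.c_[hd,np.full(4,q[3])]))-H).ravel()
r=least_squares(g,[.49,.43,-.3,.1]);print("wedge",r.x,g(r.x).round(1))
for z in(.1,): 
    X=np.array([onplane(w2,u,z) for u in H]);print(X.mean(0),[np.linalg.norm(X[i]-X[i-1]).round(4) for i in range(4)])
W=r.x; low=np.array([[-3.5,11,45],[9.3,11,45],[-3.5,-11,45],[7.5,0,100]])/1e3
X=T(W,low);print("check low crop",((proj(w2,X)-[221,78])*4).round().tolist())
Bi=Ro.from_rotvec([0,0,-B[2]]).apply(np.r_[W[:2],0]-np.r_[B[:2],0]);print("wedge in block",Bi)
E
python3 fit.py
```

```text
fix w1 [0.4855 0.1776] 103.59 [] res [-0.1, -0.5, 0.0, -0.4, 0.4, 1.0, -0.3, 0.5]
fix top [0.4826 0.1759] 103.48 [] res [-0.3, -0.5, 0.3, 0.4, -0.3, 0.6, 0.3, -0.5]
fix both [0.4852 0.1773] 103.55 [] res [-0.4, -0.3, -0.3, -0.2, 0.1, 1.1, -0.7, 0.6, -0.8, -1.4, -0.2, -0.5, -0.8, -0.3, -0.2, -1.5]
backstop [21.2 -0.8 66. ]
bsL [21.8 21.5 66. ]
bsR [ 20.8 -23.2  66. ]
jawback [12.3 -0.7 60. ]
jawL [12.3 22.9 60. ]
jawR [ 11.9 -24.7  60. ]
slot L [15.  11.6 58. ]
slot R [ 14.2 -14.2  58. ]
block [0.4916 0.4345] -17.34 [] res [-0.7, 0.2, 1.2, 0.0, -0.2, 0.2, 0.0, -0.4]
wedge [ 0.49368529  0.4297839  -0.31093406  0.08090675] [-0.5 -0.1  0.   0.5  0.5 -0.1  0.  -0.4]
[0.49919219 0.43201174 0.1       ] [np.float64(0.0211), np.float64(0.02), np.float64(0.0212), np.float64(0.0201)]
check low crop [[425.0, 235.0], [471.0, 261.0], [381.0, 313.0], [450.0, 354.0]]
wedge in block [ 0.00342818 -0.00386186  0.        ]
```

The fits agree. Wedge origin is ≈ (0.492,0.434), heading −17.4°, head z ≈ 0.10. Fixture is ≈ (0.485,0.177), heading 103.5°, and the backstop edge checks at 21 mm. I'll turn the tool above the wedge.

{"name": "inch_along", "arguments": {"plan": [{"dx":0.014, "dy":0.0086, "dz":0.06, "wz":2.08}, {"dx":0.014, "dy":0.0086, "dz":0.06, "wz":2.08}, {"dx":0.014, "dy":0.0086, "dz":0.06, "wz":2.08}, {"dx":0.014, "dy":0.0086, "dz":0.06, "wz":2.08}, {"dx":0.014, "dy":0.0086, "dz":0.06, "wz":2.08}, {"dx":0.014, "dy":0.0086, "dz":0.06, "wz":2.08}, {"dx":0.014, "dy":0.0086, "dz":0.06, "wz":2.08}, {"dx":0.014, "dy":0.0086, "dz":0.06, "wz":2.08}, {"dx":0.014, "dy":0.0086, "dz":0.06, "wz":2.08}, {"dx":0.014, "dy":0.0086, "dz":0.06, "wz":2.08}, {"dx":0.014, "dy":0.0086, "dz":0.06, "wz":2.08}, {"dx":0.014, "dy":0.0086, "dz":0.06, "wz":2.08}, {"dx":0.014, "dy":0.0086, "dz":0.06, "wz":2.08}, {"dx":0.014, "dy":0.0086, "dz":0.06, "wz":2.08}, {"dx":0.014, "dy":0.0086, "dz":0.06, "wz":2.08}], "aperture": 0.06}}

```text
time_s: 4.65
tcp_pos: [0.4968, 0.4339, 0.19]
ee_rot: [-3.104, 0.485, -0.001]
contact_force: [0.4, -0.1, 1.0]
grip_width: 0.06
grasp_force: 0.0
```

```bash
python3 - <<'E'
from h import *
p,r=tool();m=r.as_matrix();print(p,m.round(3),np.degrees(np.arctan2(m[1,0],m[0,0])),bot.sense()["qpos"].round(2))
w=bot.read_camera("wrist");np.save("w3.npy",w,allow_pickle=True)
cv2.imwrite("pics/w3.png",cv2.resize(w["color"][:,:,::-1],(640,400)))
P=np.array([[-2.5,10,100],[17.5,10,100],[17.5,-10,100],[-2.5,-10,100]])/1e3
X=np.r_[.4918,.4344,0]+Ro.from_euler("z",-17.4,degrees=True).apply(P);print("pred",proj(w,X).round(1).tolist())
E
```

```text
[0.49682161 0.43394219 0.19004918] [[ 0.952 -0.305  0.001]
 [-0.305 -0.952  0.   ]
 [ 0.001 -0.    -1.   ]] -17.74750422786972 [-0.65  0.6  -0.19  1.47  0.12  1.08 -2.74]
pred [[307.1, 212.7], [306.6, 185.1], [336.4, 184.9], [336.2, 212.6]]
```

View pics/w3.png

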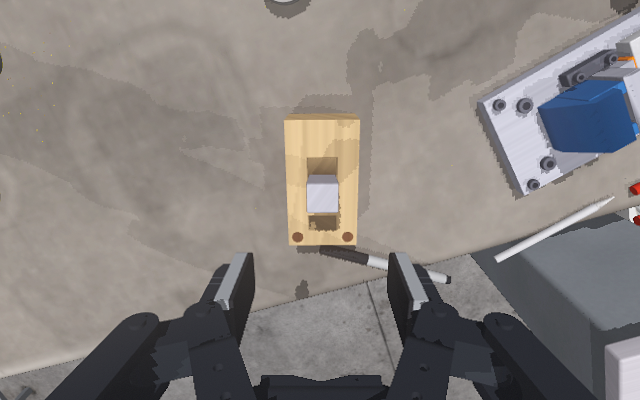

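The picture matches the prediction: head at columns 307–337, rows 185–213, with the fingers straddling it. I'll descend, then grip.

{"name": "inch_along", "arguments": {"plan": [{"dx":0.001, "dy":0.001, "dz":0.05}, {"dx":0.001, "dy":0.001, "dz":0.09}, {"dx":0.001, "dy":0.001, "dz":0.12}, {"dx":0.001, "dy":0.001, "dz":0.121}, {"dx":0.001, "dy":0.001, "dz":0.121}]}}

```text
time_s: 5.2
tcp_pos: [0.4972, 0.4335, 0.0687]
ee_rot: [3.105, -0.477, -0.001]
contact_force: [0.4, 0.7, 0.8]
grip_width: 0.06
grasp_force: 0.0
```

{"name": "inch_along", "arguments": {"plan": [{}, {}, {}, {}, {}], "aperture": 0}}

```text
time_s: 5.7
tcp_pos: [0.4976, 0.4343, 0.0702]
ee_rot: [-3.103, 0.479, -0.003]
contact_force: [-0.4, -1.7, 7.5]
grip_width: 0.0211
grasp_force: 58.4
```

Gripped at 21 mm with 58 N. I'll lift and carry it to hover over the slot, turned to the fixture's heading.

{"name": "inch_along", "arguments": {"plan": [{"dz":-0.03}, {"dz":-0.07}, {"dz":-0.11}, {"dx":0.0557, "dy":0.231, "dz":-0.11, "wz":-2.114}, {"dx":0.0557, "dy":0.231, "dz":-0.11, "wz":-2.114}, {"dx":0.0557, "dy":0.231, "dz":-0.11, "wz":-2.114}, {"dx":0.0557, "dy":0.231, "dz":-0.11, "wz":-2.114}, {"dx":0.0557, "dy":0.231, "dz":-0.11, "wz":-2.114}, {"dx":0.0557, "dy":0.231, "dz":-0.11, "wz":-2.114}, {"dx":0.0557, "dy":0.231, "dz":-0.11, "wz":-2.114}, {"dx":0.0557, "dy":0.231, "dz":-0.11, "wz":-2.114}, {"dx":0.0557, "dy":0.231, "dz":-0.11, "wz":-2.114}, {"dx":0.0557, "dy":0.231, "dz":-0.11, "wz":-2.114}, {"dx":0.0557, "dy":0.231, "dz":-0.11, "wz":-2.114}, {"dx":0.0557, "dy":0.231, "dz":-0.11, "wz":-2.114}, {"dx":0.0557, "dy":0.231, "dz":-0.11, "wz":-2.114}, {"dx":0.0557, "dy":0.231, "dz":-0.11, "wz":-2.114}, {"dx":0.0557, "dy":0.231, "dz":-0.11, "wz":-2.114}, {"dx":0.0557, "dy":0.231, "dz":-0.11, "wz":-2.114}, {"dx":0.0557, "dy":0.231, "dz":-0.11, "wz":-2.114}]}}

```text
time_s: 7.7
tcp_pos: [0.4803, 0.1967, 0.1784]
ee_rot: [1.947, 2.465, 0.0]
contact_force: [-0.2, 0.3, -1.2]
grip_width: 0.0212
grasp_force: 60.7
```

```bash
python3 - <<'E'
from h import *
p,r=tool();m=r.as_matrix();print(p,np.degrees(np.arctan2(m[1,0],m[0,0])),m[:,2].round(4),bot.sense()["qpos"].round(2))
w=bot.read_camera("wrist");np.save("w4.npy",w,allow_pickle=True)
F=np.array([.4857,.1775,0]);fr=lambda P:F+Ro.from_euler("z",103.55,degrees=True).apply(np.array(P)/1e3)
x0,y0=245,130
cv2.imwrite("pics/w4.png",crop(w,x0,y0,150,150,4))
tl=lambda P:p+r.apply(np.array(P)/1e3)
q=lambda X:((proj(w,X)-[x0,y0])*4).round().tolist()
print("slot mouth",q(fr([[20.8,13,66],[20.8,-13,66],[10,25,60],[10,-25,60],[20.8,22,66],[20.8,-22,66]])))
print("wedge head",q(tl([[-8,-10,-30],[-8,10,-30],[12,10,-30],[12,-10,-30]])),"thin",q(tl([[-9.1,-11,60],[-9.1,11,60],[-2.1,11,60],[-2.1,-11,60]])))
E
```

```text
[0.48034033 0.19668798 0.17843588] 103.38611338883429 [ 2.e-04 -1.e-04 -1.e+00] [ 0.09  0.49 -0.78  1.86  0.41  0.96 -0.64]
slot mouth [[236.0, 238.0], [376.0, 238.0], [176.0, 282.0], [437.0, 281.0], [187.0, 238.0], [425.0, 237.0]]
wedge head [[194.0, 825.0], [413.0, 825.0], [419.0, 639.0], [188.0, 640.0]] thin [[230.0, 410.0], [375.0, 410.0], [376.0, 368.0], [229.0, 368.0]]
```

View pics/w4.png

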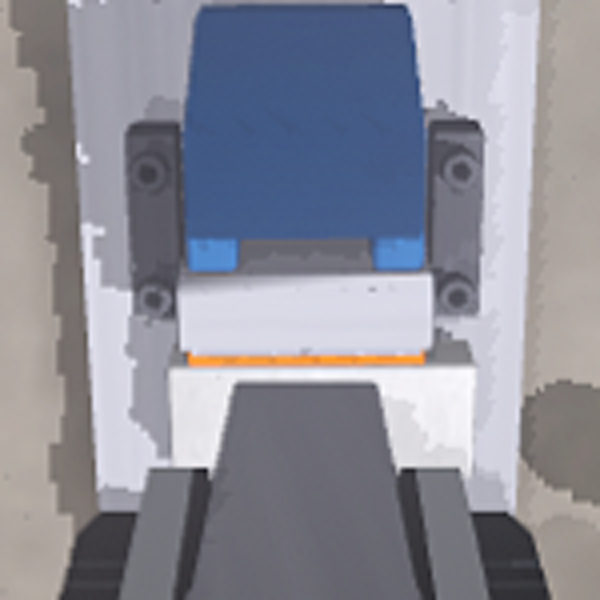

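The view shows the slot between the cheeks at crop columns 238–373 with the backstop edge at row 238, both on prediction within 0.5 mm. The wedge's thin end is at columns 232–378, row 383, about 1–2 mm farther toward −x than predicted. I'll check the head edges numerically.

```bash
python3 - <<'E'
from h import *
w=np.load("w4.npy",allow_pickle=True).item();g=w["color"].mean(2)
print(g[218:350,312:326].mean(1).round().astype(int).tolist())
p=np.array([.48034033,.19668798,.17843588]);r=Ro.from_rotvec([1.947,2.465,0])
# head edge rows for x offset and head z
for zz in(-30,-27,-33):
  for e in(0,-1,-2): print(zz,e,[round(proj(w,p+r.apply([x/1e3,0,zz/1e3]))[0][1],1) for x in(-9.1+1+e,12.9-1+e,12.9+e)], "thin",[round(proj(w,p+r.apply([x/1e3,0,(90+zz)/1e3]))[0][1],1) for x in(-2.1+e,-3.1+e)])
E
```

```text
[199, 156, 154, 178, 226, 244, 234, 170, 103, 111, 112, 112, 112, 112, 112, 112, 112, 111, 111, 111, 111, 111, 111, 111, 111, 111, 111, 111, 111, 111, 111, 111, 110, 110, 110, 110, 110, 110, 110, 110, 110, 110, 110, 110, 110, 110, 110, 109, 109, 109, 109, 109, 109, 109, 109, 109, 109, 108, 108, 108, 108, 108, 108, 108, 108, 107, 107, 108, 113, 119, 125, 131, 137, 140, 140, 139, 139, 139, 138, 138, 138, 137, 137, 136, 136, 136, 136, 135, 135, 135, 135, 134, 135, 135, 135, 135, 135, 135, 135, 135, 135, 135, 135, 135, 135, 135, 135, 136, 136, 135, 135, 142, 150, 154, 153, 142, 132, 139, 49, 55, 56, 55, 55, 54, 54, 56, 69, 91, 107, 110, 108, 108]
-30 0 [np.float64(336.5), np.float64(290.1), np.float64(287.7)] thin [np.float64(221.9), np.float64(223.5)]
-30 -1 [np.float64(338.7), np.float64(292.6), np.float64(290.1)] thin [np.float64(223.5), np.float64(225.0)]
-30 -2 [np.float64(340.8), np.float64(295.0), np.float64(292.6)] thin [np.float64(225.0), np.float64(226.5)]
-27 0 [np.float64(330.8), np.float64(285.1), np.float64(282.7)] thin [np.float64(219.9), np.float64(221.5)]
-27 -1 [np.float64(333.0), np.float64(287.6), np.float64(285.1)] thin [np.float64(221.5), np.float64(223.0)]
-27 -2 [np.float64(335.1), np.float64(289.9), np.float64(287.6)] thin [np.float64(223.0), np.float64(224.5)]
-33 0 [np.float64(342.4), np.float64(295.3), np.float64(292.8)] thin [np.float64(224.0), np.float64(225.5)]
-33 -1 [np.float64(344.6), np.float64(297.8), np.float64(295.3)] thin [np.float64(225.5), np.float64(227.1)]
-33 -2 [np.float64(346.8), np.float64(300.3), np.float64(297.8)] thin [np.float64(227.1), np.float64(228.6)]
```

{"name": "inch_along", "arguments": {"plan": [{"dx":0.001, "dy":0.0003, "dz":0.03}, {"dx":0.001, "dy":0.0003, "dz":0.045}, {"dx":0.001, "dy":0.0003, "dz":0.055}, {"dx":0.001, "dy":0.0003, "dz":0.058}, {"dx":0.001, "dy":0.0003, "dz":0.058}]}}

```text
time_s: 8.25
tcp_pos: [0.4805, 0.198, 0.1204]
ee_rot: [-1.944, -2.468, 0.0]
contact_force: [-0.3, -0.1, -1.8]
grip_width: 0.0216
grasp_force: 60.7
```

{"name": "inch_along", "arguments": {"plan": [{"dz":0.005}, {"dx":-0.0005, "dz":0.01}, {"dx":-0.0005, "dz":0.01}]}}

```text
time_s: 8.55
tcp_pos: [0.4805, 0.1974, 0.11]
ee_rot: [-1.943, -2.468, -0.0]
contact_force: [0.5, 1.1, -1.1]
grip_width: 0.0216
grasp_force: 60.7
```

No contact force, and the thin end is inside the mouth. Slightly deeper.

{"name": "inch_along", "arguments": {"plan": [{"dx":-0.0003, "dz":0.003}, {"dx":-0.0006, "dz":0.006}, {"dx":-0.0006, "dz":0.006}]}}

```text
time_s: 8.85
tcp_pos: [0.4806, 0.197, 0.104]
ee_rot: [-1.943, -2.468, -0.0]
contact_force: [0.1, 1.8, -3.1]
grip_width: 0.0212
grasp_force: 60.6
```

{"name": "inch_along", "arguments": {"plan": [{}, {}, {}, {}], "aperture": 0.055}}

```text
time_s: 9.25
tcp_pos: [0.4808, 0.1966, 0.1044]
ee_rot: [1.943, 2.468, 0.0]
contact_force: [0.1, -0.5, -0.8]
grip_width: 0.0552
grasp_force: 0.0
```

{"name": "inch_along", "arguments": {"plan": [{"dz":-0.03}, {"dz":-0.07}, {"dz":-0.11}, {"dz":-0.11}, {"dz":-0.11}]}}

```text
time_s: 9.75
tcp_pos: [0.481, 0.1967, 0.215]
ee_rot: [1.943, 2.467, 0.002]
contact_force: [0.1, 0.3, -0.9]
grip_width: 0.0552
grasp_force: 0.0
```

```bash
python3 - <<'E'
from h import *
p,r=tool();print(p)
w=bot.read_camera("wrist");np.save("w5.npy",w,allow_pickle=True)
F=np.array([.4857,.1775,0]);fr=lambda P:F+Ro.from_euler("z",103.55,degrees=True).apply(np.array(P)/1e3)
x0,y0=245,170
cv2.imwrite("pics/w5.png",crop(w,x0,y0,150,150,4))
q=lambda X:((proj(w,X)-[x0,y0])*4).round().tolist()
for z0 in(30,35,40,44):
    X0=17.3-(66-z0)/6; print(z0,q(fr([[X0-2.5,10,z0+90],[X0-2.5,-10,z0+90],[X0+17.5,-10,z0+90],[X0+17.5,10,z0+90]])))
E
```

```text
[0.48104068 0.19668041 0.21504141]
30 [[245.0, 173.0], [358.0, 173.0], [360.0, 65.0], [243.0, 65.0]]
35 [[244.0, 180.0], [360.0, 179.0], [361.0, 69.0], [242.0, 69.0]]
40 [[242.0, 186.0], [361.0, 186.0], [363.0, 74.0], [241.0, 74.0]]
44 [[241.0, 192.0], [362.0, 192.0], [364.0, 78.0], [240.0, 78.0]]
```

View pics/w5.png

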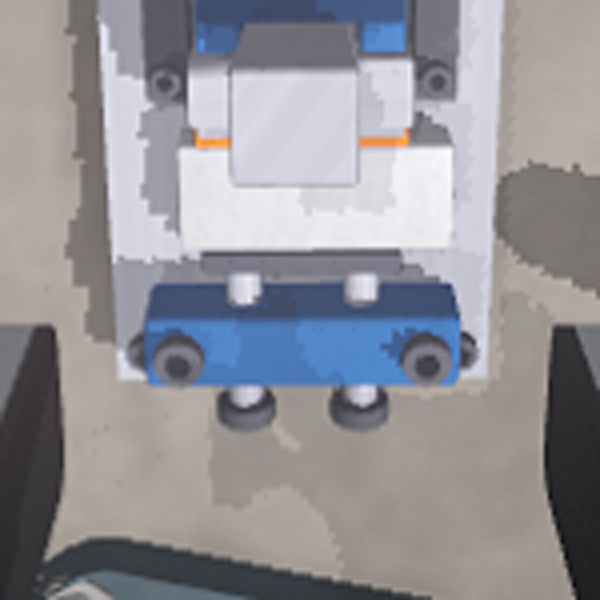

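The wedge stands upright in the slot: head at crop rows 68–185, columns 232–359, which fits a thin end about 37 mm above the bench and 1 mm toward +y. Now over to the drift.

{"name": "inch_along", "arguments": {"plan": [{"dx":-0.1072, "dy":0.1379, "dz":-0.025}, {"dx":-0.1072, "dy":0.1379, "dz":-0.025}, {"dx":-0.1072, "dy":0.1379, "dz":-0.025}, {"dx":-0.1072, "dy":0.1379, "dz":-0.025}, {"dx":-0.1072, "dy":0.1379, "dz":-0.025}, {"dx":-0.1072, "dy":0.1379, "dz":-0.025}], "aperture": 0.08}}

```text
time_s: 10.4
tcp_pos: [0.6391, 0.1248, 0.2371]
ee_rot: [-1.942, -2.466, 0.003]
contact_force: [-0.3, 0.0, -0.7]
grip_width: 0.0799
grasp_force: 0.0
```

```bash
python3 - <<'E'
from h import *
p,r=tool();print(p,bot.sense()["qpos"].round(2))
w=bot.read_camera("wrist");t=bot.read_camera("top");s=bot.read_camera("scene")
a=[]
for n,c in(("w",w),("s",s)):
    u=proj(c,[.6395,.1245,.113])[0]; b=proj(c,[.6395,.1245,0])[0];print(n,u.round(1),b.round(1))
    a.append(crop(c,*[int(v) for v in np.clip(u-[50,40],0,[540,300])],100,100,4 if n=="w" else 4)); print(np.clip(u-[50,40],0,[540,300]).astype(int))
cv2.imwrite("pics/d.png",np.hstack(a))
E
```

```text
[0.63913387 0.12483412 0.23712393] [ 0.18  0.63 -0.75  1.42  0.43  1.27 -0.37]
w [321.5 186.4] [321.5 154. ]
[271 146]
s [301.  167.1] [301.  199.9]
[251 127]
```

View pics/d.png

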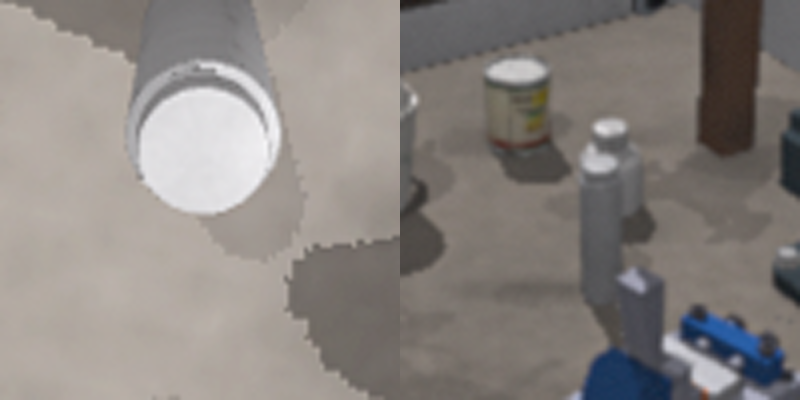

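The wrist view shows the drift's top disc centred at crop (203,150), i.e. pixel (321.8,183.5). The scene view shows it at pixel (301,168), with the wedge standing up in the slot behind it. Triangulating.

```bash
python3 - <<'E'
from h import *
w=bot.read_camera("wrist");s=bot.read_camera("scene");t=bot.read_camera("top")
print(tri([(w,(321.75,183.5)),(s,(301,168.2))]),tri([(w,(321.75,183.5)),(s,(301,168.2)),(t,(317,158.8))]),onplane(w,(321.75,183.5),.113))
p,r=tool();print(p,r.inv().apply(onplane(w,(321.75,183.5),.113)-p))
E
```

```text
(array([0.63885059, 0.12584998, 0.10999673]), [np.float64(0.8848436011399696), np.float64(0.24292629987164202)]) (array([0.63734792, 0.12551146, 0.11007076]), [np.float64(2.588324989045616), np.float64(0.27483906563207294), np.float64(0.982060367424129)]) [0.63887978 0.12743752 0.113     ]
[0.63917228 0.12552571 0.23951575] [0.00196368 0.00016527 0.12651519]
```

{"name": "inch_along", "arguments": {"plan": [{"dx":0.0015, "dz":0.05}, {"dx":0.0015, "dz":0.1}, {"dx":0.0015, "dz":0.14}, {"dx":0.0015, "dz":0.165}, {"dx":0.0015, "dz":0.1725}, {"dx":0.0015, "dz":0.1725}]}}

```text
time_s: 11.3
tcp_pos: [0.6391, 0.1265, 0.0664]
ee_rot: [-1.942, -2.468, 0.001]
contact_force: [0.1, -0.1, 0.7]
grip_width: 0.0801
grasp_force: 0.0
```

{"name": "inch_along", "arguments": {"plan": [{}, {}, {}, {}, {}, {}], "aperture": 0}}

```text
time_s: 11.9
tcp_pos: [0.6399, 0.1265, 0.0682]
ee_rot: [1.943, 2.467, 0.002]
contact_force: [-1.1, -1.8, 5.1]
grip_width: 0.0298
grasp_force: 58.6
```

Gripped at 30 mm. I'll lift the drift and carry it over the wedge head.

{"name": "inch_along", "arguments": {"plan": [{"dz":-0.04}, {"dz":-0.09}, {"dz":-0.13}, {"dz":-0.15}, {"dx":0.1052, "dy":-0.1389, "dz":-0.15}, {"dx":0.1052, "dy":-0.1389, "dz":-0.15}, {"dx":0.1052, "dy":-0.1389, "dz":-0.15}, {"dx":0.1052, "dy":-0.1389, "dz":-0.15}, {"dx":0.1052, "dy":-0.1389, "dz":-0.145}, {"dx":0.1052, "dy":-0.1389, "dz":-0.141}, {"dx":0.1052, "dy":-0.1389, "dz":-0.141}]}}

```text
time_s: 13.0
tcp_pos: [0.4806, 0.1949, 0.2072]
ee_rot: [1.945, 2.467, -0.001]
contact_force: [0.2, -0.3, -2.4]
grip_width: 0.0301
grasp_force: 60.4
```

```bash
python3 - <<'E'
from h import *
p,r=tool();print(p,bot.sense()["contact_force"],p[2]-.0682)
t=bot.read_camera("wrist");cv2.imwrite("pics/e.png",t["color"][:,:,::-1])
E
```

```text
[0.48061795 0.19494442 0.20717824] [ 0.19525777 -0.27753496 -2.37372131] 0.13897824273689952
```

{"name": "inch_along", "arguments": {"plan": [{"dx":0.0017, "dz":0.004}, {"dx":0.0017, "dz":0.008}, {"dx":0.0017, "dz":0.011}, {"dx":0.0017, "dz":0.011}]}}

```text
time_s: 13.45
tcp_pos: [0.4793, 0.1974, 0.1962]
ee_rot: [-1.943, -2.468, 0.001]
contact_force: [0.1, 0.0, -2.7]
grip_width: 0.0298
grasp_force: 60.4
```

{"name": "inch_along", "arguments": {"plan": [{"dz":0.002}, {"dz":0.004}, {"dz":0.004}]}}

```text
time_s: 13.75
tcp_pos: [0.4793, 0.1976, 0.1926]
ee_rot: [-1.943, -2.468, 0.0]
contact_force: [-0.2, -0.3, -2.2]
grip_width: 0.03
grasp_force: 60.3
```

{"name": "inch_along", "arguments": {"plan": [{"dz":0.002}, {"dz":0.004}, {"dz":0.004}]}}

```text
time_s: 14.05
tcp_pos: [0.4799, 0.1977, 0.1893]
ee_rot: [1.943, 2.467, 0.002]
contact_force: [0.7, -0.9, 2.9]
grip_width: 0.0301
grasp_force: 61.0
```

Contact of about 5 N. I'll press on in small steps.

{"name": "inch_along", "arguments": {"plan": [{"dz":0.002}, {"dz":0.004}, {"dz":0.005}, {"dz":0.005}]}}

```text
time_s: 14.45
tcp_pos: [0.4811, 0.1981, 0.1863]
ee_rot: [1.942, 2.465, 0.005]
contact_force: [-0.8, -3.5, 20.5]
grip_width: 0.03
grasp_force: 63.1
```

{"name": "inch_along", "arguments": {"plan": [{"dz":0.002}, {"dz":0.003}, {"dz":0.003}]}}

```text
time_s: 14.75
tcp_pos: [0.4817, 0.1983, 0.1844]
ee_rot: [1.941, 2.463, 0.007]
contact_force: [-0.4, -5.1, 31.2]
grip_width: 0.0301
grasp_force: 64.3
```

{"name": "inch_along", "arguments": {"plan": [{"dz":0.0005}, {"dz":0.0008}, {"dz":0.0008}, {"dz":0.0008}]}}

```text
time_s: 15.15
tcp_pos: [0.4818, 0.1984, 0.1843]
ee_rot: [1.941, 2.463, 0.008]
contact_force: [-2.8, -5.8, 37.2]
grip_width: 0.0303
grasp_force: 65.2
```

{"name": "inch_along", "arguments": {"plan": [{"dz":-0.004}, {"dz":-0.008}, {"dz":-0.012}, {"dz":-0.012}]}}

```text
time_s: 15.55
tcp_pos: [0.4793, 0.1978, 0.192]
ee_rot: [-1.943, -2.468, -0.0]
contact_force: [-0.4, 0.5, -2.7]
grip_width: 0.0296
grasp_force: 60.4
```

{"name": "inch_along", "arguments": {"plan": [{"dz":0.004}, {"dz":0.008}, {"dz":0.008}]}}

```text
time_s: 15.85
tcp_pos: [0.4795, 0.1978, 0.1842]
ee_rot: [1.943, 2.468, 0.0]
contact_force: [-0.7, -0.2, 6.2]
grip_width: 0.03
grasp_force: 61.4
```

{"name": "inch_along", "arguments": {"plan": [{"dz":0.002}, {"dz":0.002}, {"dz":0.002}]}}

```text
time_s: 16.15
tcp_pos: [0.48, 0.1982, 0.1838]
ee_rot: [1.942, 2.467, 0.003]
contact_force: [-3.8, -2.7, 21.4]
grip_width: 0.0299
grasp_force: 63.4
```

The drift meets the head at the same height (0.184) after the 37–39 N push, and a push of about 24 N no longer sinks it, so it's locked. I'll put the drift back.

{"name": "inch_along", "arguments": {"plan": [{"dz":-0.03}, {"dz":-0.04}, {"dx":-0.1067, "dy":0.1386, "dz":-0.04}, {"dx":-0.1067, "dy":0.1386, "dz":-0.04}, {"dx":-0.1067, "dy":0.1386, "dz":-0.04}, {"dx":-0.1067, "dy":0.1386, "dz":-0.04}, {"dx":-0.1067, "dy":0.1386}, {"dx":-0.1067, "dy":0.1386, "dz":0.04}, {"dx":-0.1067, "dy":0.1386, "dz":0.075}, {"dx":-0.1067, "dy":0.1386, "dz":0.1}, {"dx":-0.1067, "dy":0.1386, "dz":0.1}, {"dx":-0.1067, "dy":0.1386, "dz":0.1}]}}

```text
time_s: 17.35
tcp_pos: [0.6391, 0.1267, 0.0817]
ee_rot: [-1.942, -2.468, 0.001]
contact_force: [-0.6, 0.1, -1.8]
grip_width: 0.0297
grasp_force: 60.4
```

{"name": "inch_along", "arguments": {"plan": [{"dz":0.005}, {"dz":0.009}, {"dz":0.0115}, {"dz":0.0115}, {"dz":0.0115}]}}

```text
time_s: 17.85
tcp_pos: [0.6393, 0.1265, 0.0708]
ee_rot: [1.943, 2.468, 0.0]
contact_force: [0.5, 0.8, -2.2]
grip_width: 0.0301
grasp_force: 60.5
```

{"name": "inch_along", "arguments": {"plan": [{"dz":0.001}, {"dz":0.002}, {"dz":0.002}]}}

```text
time_s: 18.15
tcp_pos: [0.6391, 0.1265, 0.0684]
ee_rot: [-1.943, -2.468, 0.0]
contact_force: [-0.6, -0.4, -1.6]
grip_width: 0.0301
grasp_force: 60.5
```

{"name": "inch_along", "arguments": {"plan": [{"dz":0.0008}, {"dz":0.0012}, {"dz":0.0012}]}}

```text
time_s: 18.45
tcp_pos: [0.6392, 0.1265, 0.0683]
ee_rot: [1.943, 2.468, 0.0]
contact_force: [-2.6, -0.8, 5.8]
grip_width: 0.0294
grasp_force: 61.7
```

Contact is at 0.068, so the drift didn't slip in the grip. I'll release it, rise, and check both from above the fixture.

{"name": "inch_along", "arguments": {"plan": [{}, {}, {}, {}, {}], "aperture": 0.08}}

```text
time_s: 18.95
tcp_pos: [0.6392, 0.1265, 0.0672]
ee_rot: [-1.943, -2.468, -0.0]
contact_force: [0.7, 0.2, -0.3]
grip_width: 0.0799
grasp_force: 0.0
```

{"name": "inch_along", "arguments": {"plan": [{"dz":-0.03}, {"dz":-0.07}, {"dz":-0.11}, {"dz":-0.15}, {"dz":-0.17}, {"dx":0.1072, "dy":-0.1379, "dz":-0.15}, {"dx":0.1072, "dy":-0.1379, "dz":-0.15}, {"dx":0.1072, "dy":-0.1379, "dz":-0.15}, {"dx":0.1072, "dy":-0.1379, "dz":-0.15}, {"dx":0.1072, "dy":-0.1379, "dz":-0.15}, {"dx":0.1072, "dy":-0.1379, "dz":-0.15}]}}

```text
time_s: 20.05
tcp_pos: [0.4802, 0.1983, 0.2177]
ee_rot: [1.941, 2.468, 0.001]
contact_force: [-0.1, -0.3, -0.4]
grip_width: 0.08
grasp_force: 0.0
```

```bash
python3 - <<'E'
from h import *
w=bot.read_camera("wrist");s=bot.read_camera("scene");p,_=tool();print(p)
F=np.array([.4857,.1775,0]);fr=lambda P:F+Ro.from_euler("z",103.55,degrees=True).apply(np.array(P)/1e3)
for z0 in(22,26,30,36):
    X0=17.3-(66-z0)/6; X=fr([[X0-2.5,10,z0+90],[X0-2.5,-10,z0+90],[X0+17.5,-10,z0+90],[X0+17.5,10,z0+90]]); print(z0,proj(w,X).round(1).tolist(),proj(s,X).round(1).tolist())
g=w["color"].mean(2).astype(int); u=int(proj(w,fr([20,0,116]))[0][0]);print(u)
lo=int(proj(w,fr([20,0,116]))[0][1]);print("col from",lo-30,g[lo-30:lo+35,u-6:u+6].mean(1).astype(int).tolist())
print("row",lo,g[lo-3:lo+3,u-30:u+30].mean(0).astype(int).tolist())
# drift: compare with the first scene picture
a=cv2.imread("pics/scene0.png")[:,:,::-1].astype(int);d=abs(a[155:215,285:318]-s["color"][155:215,285:318].astype(int)).sum(2);print("drift diff px",(d>60).sum())
D=abs(a-s["color"].astype(int)).sum(2)>80;D[:,400:]=0;n,l,st,c=cv2.connectedComponentsWithStats(D.astype(np.uint8));print([x.tolist() for x in st[1:] if x[4]>4])
E
```

```text
[0.48118313 0.19766847 0.21736226]
22 [[307.5, 211.6], [334.7, 211.6], [335.1, 185.7], [307.2, 185.7]] [[316.6, 201.0], [310.8, 197.9], [305.3, 201.1], [311.1, 204.3]]
26 [[307.3, 212.8], [334.9, 212.8], [335.3, 186.6], [307.0, 186.5]] [[316.5, 199.8], [310.6, 196.7], [305.1, 199.9], [311.0, 203.1]]
30 [[307.1, 214.1], [335.2, 214.1], [335.6, 187.4], [306.8, 187.4]] [[316.4, 198.6], [310.4, 195.5], [304.9, 198.6], [310.8, 201.8]]
36 [[306.8, 216.1], [335.5, 216.1], [336.0, 188.8], [306.4, 188.8]] [[316.1, 196.7], [310.2, 193.6], [304.6, 196.8], [310.6, 200.0]]
321
col from 167 [92, 88, 86, 85, 85, 82, 81, 81, 80, 88, 114, 113, 113, 113, 113, 113, 113, 112, 129, 182, 216, 219, 218, 218, 218, 218, 217, 217, 217, 216, 216, 216, 216, 215, 215, 215, 215, 215, 215, 216, 216, 216, 216, 216, 217, 212, 187, 228, 227, 228, 228, 229, 234, 234, 234, 234, 234, 233, 233, 232, 232, 231, 232, 232, 233]
row 197 [128, 119, 221, 222, 220, 220, 220, 220, 220, 220, 220, 220, 220, 220, 220, 220, 221, 200, 194, 215, 217, 217, 218, 219, 220, 220, 220, 218, 217, 216, 215, 214, 214, 214, 215, 215, 216, 217, 217, 217, 216, 217, 216, 216, 216, 215, 216, 207, 188, 195, 197, 196, 199, 218, 219, 219, 221, 202, 161, 161]
drift diff px 154
[[284, 0, 73, 109, 3685], [318, 0, 16, 13, 165], [291, 113, 4, 4, 11], [286, 112, 44, 59, 1303], [305, 197, 15, 24, 166], [321, 212, 6, 4, 9], [323, 219, 2, 4, 5], [331, 218, 4, 3, 6], [212, 230, 11, 7, 63], [214, 238, 11, 12, 114], [318, 251, 10, 9, 49], [217, 255, 13, 11, 91], [315, 266, 12, 10, 45]]
```

```bash
python3 - <<'E'
from h import *
t=bot.read_camera("top");a=cv2.imread("pics/top0.png").astype(np.uint8);b=t["color"][:,:,::-1].copy()
for n,(x,y,w,h) in dict(scriber=(252,252,52,20),pliers=(303,248,70,28),marker=(186,232,55,42),gauge=(388,254,46,20)).items():
    T=b[y:y+h,x:x+w];R=cv2.matchTemplate(a[y-5:y+h+5,x-5:x+w+5],T,cv2.TM_CCOEFF_NORMED);_,v,_,l=cv2.minMaxLoc(R);print(n,round(v,3),(l[0]-5,l[1]-5))
s=bot.read_camera("scene");a=cv2.imread("pics/scene0.png");R=cv2.matchTemplate(a[168:210,285:320],s["color"][173:203,290:304,::-1].copy(),cv2.TM_CCOEFF_NORMED);_,v,_,l=cv2.minMaxLoc(R);print("drift",v,(l[0]-5,l[1]-5))
E
```

```text
scriber 0.605 (0, 0)
pliers 0.225 (4, 0)
marker 0.985 (0, 0)
gauge 0.915 (0, 0)
drift 0.9952633380889893 (0, 0)
```

```bash
python3 - <<'E'
from station import bot
print(bot.close_job())
E
```

```text
the job is handed in; nothing more can be done
None
```

The job is handed in, with no verdict returned: the wedge is locked in the slot after a push of about 39 N and a 24 N re-push no longer sank it, the drift stands back on the bench, and of the bystanders only the marker and feeler gauge were checked as unmoved (the arm hid the pliers and scriber; the bottle and bearing weren't checked).

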